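# Hold a sample tube home in the extruder

## Task

Take the steel sample tube from its wooden rack and lay it in the V cradle of the bench extruder, in line with the socket, with its plain end towards the thick stop head and its bevelled cutting edge towards the ram, then slide the plain end into the head's socket and press it against the soft rubber ring inside with a steady push of about 12 N (8 to 16 N, never above 25 N) so that I can close the clamp strap over it. Keep that push up for at least three seconds without letting go and finish while still holding the tube pressed home; leave the tin, the beaker and the stopper where they stand.

Things in the scene. Friction and masses are not known exactly. Their poses are not given: they have to be found in the camera images.
- sample_tube: Straight steel tube filled flush with clay, diameter 42 mm, 150 mm long, 0.3 to 0.6 kg, lying in the notches of the wooden rack. Origin at its middle on its axis; x runs along it to the plain end (x = +75 mm: straight, four small dark holes 9 mm from the rim). Over the last 22 mm at the other end (x = -53 to -75 mm) it tapers to 31 mm: the cutting edge.
- plain_end (a point): Centre of the tube's plain end face, the end that goes into the socket.
- tube_rack: Fixed wooden rack, 104 x 62 mm, that carries the tube with its axis 46 mm above the bench; origin under its middle, x along the tube. Its two notched boards, 12 mm thick and 37 mm high, stand 40 mm either side of the middle; between them (68 mm) the tube is free at its sides and its underside is 16 mm above the rack's base.
- extruder: Fixed bench extruder: grey base plate 260 x 90 x 10 mm; aluminium stop head at the far (+x) end (face at x = 79 mm, 84 mm wide, 96 mm high); at the near end a ram plate (79 mm high) with screw and black knob, the ram's disc ending at x = -91 mm. Origin on the underside of the base plate, midway across; x along the cradle towards the stop head, z up.
- cradle (a point): Middle of the V cradle, on the axis of a 42 mm tube lying in it, 50 mm above the bench, 63 mm before the head's face; axes as the extruder's. The two slippery white plastic V saddles (14 mm thick, 64 mm wide, 41 mm high) stand 42 mm either side of it; in the 70 mm between them is only the base plate (top 10 mm above the bench), room for fingers.
- socket (a point): Centre of the socket's mouth in the stop head's face, on the cradle's axis; axes as the extruder's. The socket is round, 46 mm in diameter and runs 22 mm in along +x; the rubber ring fills its bottom, so an end face that is 12 mm inside the mouth just touches the rubber.
- strap (a point): Middle of the open steel clamp strap (fixed for now) that leans out beside the rear saddle, on the extruder's -y side; it reaches 81 mm from the cradle's axis and 107 mm above the bench. Across from it a swing bolt with wing nut leans out to 69 mm from the axis, 58 mm high. Both lie within 15 mm of the rear saddle, along the axis.
- cushion: Soft rubber ring at the socket's bottom, 44 mm across, 10 mm thick; origin at the centre of its front face, axes as the extruder's. It yields along +x by 1 mm for every 3 N (8 mm at most) and springs back, pushing the tube out when the push stops. The wrist feels this push plus the tube's friction in the saddles: 1 N, more if it is pressed down into the V.
- moisture_tin: Bystander: closed aluminium tin, 64 mm across, 39 mm high, origin under its middle; not to be moved.
- beaker: Bystander: small glass beaker, 56 mm across, 68 mm high, origin under its middle; not to be moved.
- rubber_stopper: Bystander: red-brown rubber stopper, 36 mm across, 28 mm high, origin under its middle; not to be moved.

How it is judged:
By the outcome, as a careful person would: the job done as asked, in the order asked, and still so for the second after the job is handed in, while the arm keeps its last pose, push and grip.
It also fails if it takes over 56 s, if anything falls off the work surface, if the arm or the gripper's body presses on something with over 40 N, if the wrist force passes 120 N, or if a joint passes its speed limit or range.

## Robot

A 7-joint arm with a two-finger parallel gripper is mounted at the origin on a cart in front of the work surface, level with it; the furniture and walls round the work are solid. World frame = base frame: x ahead of the robot, y to its left, z up, the work surface at z = 0. Lengths are in m, angles in rad, forces in N, time in s.
With the tool pointing down it reaches from about 0.4 to 0.85 m from the base axis. Payload 10.4 kg.
Tool frame: the origin (TCP) lies between the finger pads; the fingertips stand 11 mm ahead of it and the grasp point (between the pads) lies 8 mm behind it (tip_reach is the distance from the TCP to the fingertips, in m); z points along the fingers, y is the line along which they close (so a half turn about z gives the same grasp; the last joint's range is limited). The gripper opens to 85 mm and grips with 20 to 120 N. Pads are 22 mm wide; open, the fingers measure 114 mm over their backs; the gripper's body (76 mm by 85 mm) begins 54 mm behind the grasp point. The pads swing forward as they close: fully open they stand 13 mm farther back than shut.
Start: joints at [-1.226, 0.332, -0.065, 1.46, 0.022, 1.35, -0.088], TCP at [0.225, 0.583, 0.217] pointing down, gripper open.
Joint ranges: [-2.6, 2.6], [-0.5, 2.12], [-1.47, 1.34], [0.16, 2.42], [-1.27, 4.41], [0.06, 2.06], [-2.6, 2.6]. Speed limits (rad/s): [2.22, 2.22, 2.79, 2.79, 3.14, 3.14, 3.14].

## Interface

Orientations are given as a unit quaternion [x, y, z, w].
In Python, from workcell import * gives the robot as it stands.
- The arm moves only by the shell command python3 -m inch 'ROWS' [OPENING] [FORCE]. ROWS is JSON, a list of rows, each an object with "slide": the shift along the world's x, y, z in m, a list of three; "yaw": the turn about the world's z in rad. A call has 1 to 20 rows; each row is the pose to reach, as a shift and turn from the pose commanded when the call began; what a row does not reach only later rows make up. A row lasts 1/12 s, in which the tool goes at most 41.7 mm and 7.16 degrees, less where a joint would pass 70% of its speed; a pose out of reach is approached as far as the arm can. A call with a gripper value outside its range is refused whole. OPENING is the closure in counts, from 0 (fully open) to 255 (shut), set as the call begins (- or left out, the last holds). The fingers move at their own pace and stop on an object; FORCE is the grip in N (left out, the last holds). Time passes only in rows, so rows that repeat a pose let the fingers close. It gives the time, the measured TCP pose, the force, the opening and the grip force at its end, in the units of the state.
- get_obs(): the state, without advancing time (a new reading comes with each control period).
- camera(name): name is "side" or "top"; returns a dict with "frame" (420x560x3 uint8, red, green, blue), "fx", "fy", "cx", "cy" (pixels), "extrinsics" (4x4, takes a point from world to camera coordinates). Camera axes: x right, y down, z forward; pixel columns grow to the right and rows downward; lengths in m; the calibration is good to about 2 mm. A picture is of the moment at which its call begins. There is no depth.
- hand_in(): hands the job in; it is judged then, once.
The state is a dict: "clock": time; "joint_pos": joint angles; "joint_velocities": joint speeds; "tau": joint torques, N m; "position": TCP position; "ee_rot": TCP orientation; "ft_force": force on the tool from outside, world axes, zero at the start; "torque": the same for the moment, N m; "grip_width": opening from 0.0 (shut) to 1.0 (fully open); "grasp_force": force on a finger pad.
Only numpy, scipy, OpenCV 4.12 (cv2) and the standard library are available. Lean on these libraries where they do the work, as an engineer would, in place of code of your own. Each camera call takes 0.05 s, during which the arm holds its last target. There are 200 camera calls.

## Working session

There is one attempt and no reset: what is moved stays moved. The work goes in short steps, Python scripts to look and compute and a shell command to move; the robot and the scene stay as the last step left them, time stands still between calls to the robot, and variables do not carry over. Pictures are saved under pics/ and viewed, at most 10 in all, crops included, and the job is handed in when it is done.

```bash
mkdir -p pics
cat > h.py <<'E'
from workcell import *
import numpy as np, cv2
def snap(n,f):
    c=camera(n); cv2.imwrite('pics/'+f+'.png',c['frame'][:,:,::-1]); np.savez('pics/'+f+'.npz',**{k:c[k] for k in c}); return c
def load(f): return dict(np.load('pics/'+f+'.npz'))
def ray(c,u,v):
    E=np.array(c['extrinsics']);R=E[:3,:3];o=-R.T@E[:3,3]
    d=R.T@np.array([(u-c['cx'])/c['fx'],(v-c['cy'])/c['fy'],1]);return o,d/np.linalg.norm(d)
def onz(c,u,v,z):
    o,d=ray(c,u,v);return o+d*(z-o[2])/d[2]
def tri(c1,p1,c2,p2):
    A=0;b=0
    L=[ray(c1,*p1),ray(c2,*p2)]
    for o,d in L:
        P=np.eye(3)-np.outer(d,d);A=A+P;b=b+P@o
    x=np.linalg.solve(A,b);return x,[np.linalg.norm((np.eye(3)-np.outer(d,d))@(x-o))*1e3 for o,d in L]
def proj(c,p):
    E=np.array(c['extrinsics']);q=E[:3,:3]@np.array(p)+E[:3,3];return np.array([c['cx']+c['fx']*q[0]/q[2],c['cy']+c['fy']*q[1]/q[2]])
E
python3 - <<'E'
from h import *
for n in('top','side'):
    c=snap(n,n+'0'); print(n,c['fx'],c['cx'],c['cy'],np.round(ray(c,c['cx'],c['cy']),3).tolist())
o=get_obs();print(o)
E
```

```text
top 405.9768842478058 282.50947244215473 215.0565271094868 [[0.452, -0.244, 0.924], [0.087, 0.0, -0.996]]
side 462.02130131757616 286.82932041079107 205.10012544734496 [[0.516, 0.598, 0.447], [0.007, -0.905, -0.426]]
{'clock': 0.1, 'joint_pos': array([-1.22559857,  0.33281263, -0.06467035,  1.46082502,  0.02160989,
        1.349891  , -0.08851257]), 'joint_velocities': array([ 0.00033758, -0.00042361,  0.00084032, -0.00157715, -0.00102179,
       -0.00124747, -0.00146552]), 'tau': array([ 8.56608676e-04, -6.26734471e+01,  4.88094497e-02, -3.92434502e+01,
        1.62367435e-02,  6.78830474e-03, -1.53317580e-05]), 'position': array([0.22462753, 0.58287876, 0.21610838]), 'ee_rot': array([ 1.82873837e-01,  9.83136194e-01, -6.15480694e-04, -7.69866040e-05]), 'ft_force': array([-0.32765056,  0.3334566 , -0.03405181]), 'torque': array([-0.02043571,  0.00161986,  0.04637708]), 'grasp_force': 0.0, 'grip_width': 0.9962263128165068}
```

View pics/top0.png

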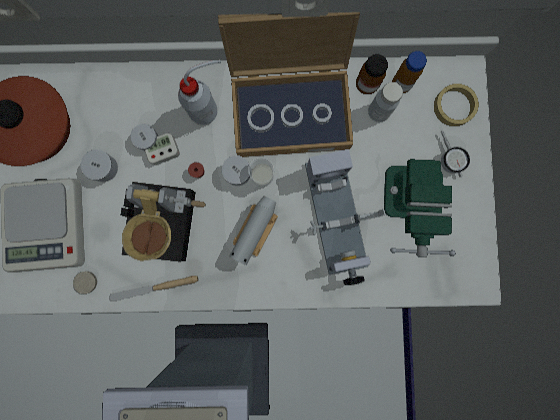

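View pics/side0.png

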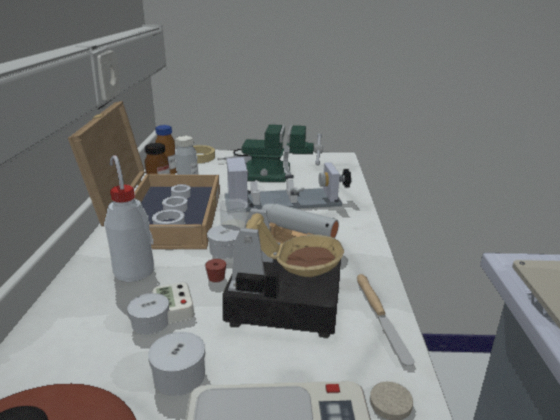

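The top view shows the tube on the rack at about (255,230) and the extruder from its head at (328,165) to its knob at (352,280). The side view shows the tube at about (300,220). I'll zoom in to tell the ends apart.

Run:
```python
from h import *
a=load('top0')['frame'][180:280,210:310];b=load('top0')['frame'][140:295,290:390];s=load('side0')['frame'][140:265,210:370]
r=lambda x,w,h:cv2.resize(x,(w,h),interpolation=cv2.INTER_CUBIC)
A=np.zeros((600,800,3),np.uint8)
A[:300,:300]=r(a,300,300)
A[:600,410:797]=r(b,387,600)
A[300:600,:384]=r(s,384,300)
A=cv2.convertScaleAbs(A,alpha=1.3)
cv2.imwrite('pics/z.png',A[:,:,::-1])
c=load('top0')
for p in[(255,230),(328,165),(352,280)]: print(onz(c,*p,0.05))
```

```text
[ 0.49729062 -0.18386511  0.05      ]
[ 0.63626489 -0.34519414  0.05      ]
[ 0.38671312 -0.38910803  0.05      ]
```

View pics/z.png

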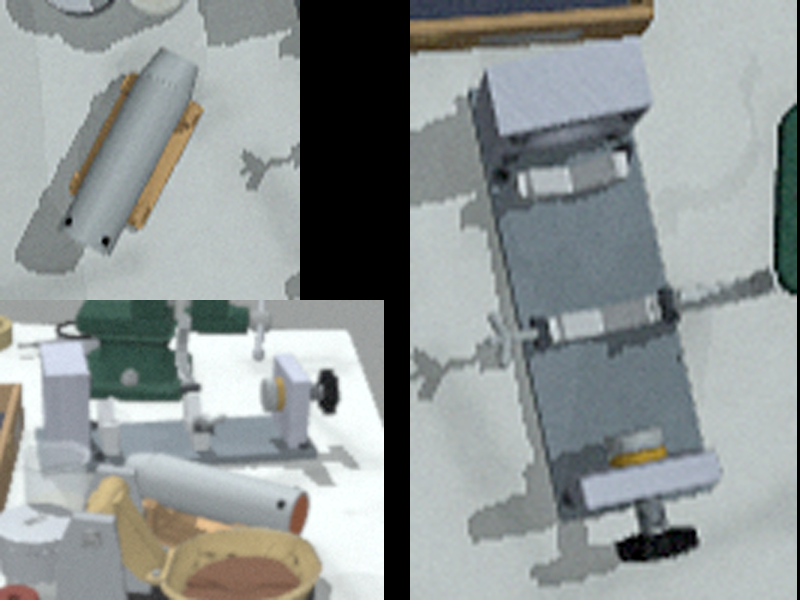

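The plain end, with its dark holes, faces the robot (crop (68,222) and (105,240)). The tapered end points away, so the tube needs about a -140° turn. The strap and bolt flank the rear saddle at crop (600,320). Next I'll compute positions from these picks.

Run:
```python
from h import *
t=load('top0');s=load('side0')
T=lambda x,y:((x+.5)/3-.5+210,(y+.5)/3-.5+180)
B=lambda x,y:((x+.5)/3.87-.5+290,(y+.5)/3.87-.5+140)
S=lambda x,y:((x+.5)/2.4-.5+210,(y-300+.5)/2.4-.5+140)
f=lambda a:np.round(np.array(a)*1e3,1)
print('hole',[f(q) for q in tri(t,T(68,222),s,S(280,504))])
print('head top NW(far,+y)', f(tri(t,B(485,72),s,S(42,346))[0]),'near+y',f(tri(t,B(497,138),s,S(83,346))[0]))
print('ram top +y near/far', f(tri(t,B(585,508),s,S(308,360))[0]))
# tube axis from its sides at z=.046
for n,l,r in[('plain',(63,222),(112,250)),('mid',(104,150),(153,172)),('tapbeg',(130,95),(183,117))]:
    a=onz(t,*T(*l),.046);b=onz(t,*T(*r),.046);print(n,f((a+b)/2),f(np.linalg.norm(a-b)))
print('taper end',f(onz(t,*T(181,55),.046)))
Z=lambda L,z:[f(onz(t,*B(*p),z)) for p in L]
def rep(n,P):
    P=np.array(P);print(n,P[:,:2].tolist())
rep('head',Z([(485,72),(640,40),(650,100),(497,138)],.096))
rep('ram',Z([(580,480),(715,452),(720,478),(585,508)],.079))
rep('sadF',Z([(518,185),(628,160)],.041)); rep('sadR',Z([(550,332),(662,303)],.041))
rep('base',Z([(562,520),(640,150),(703,440)],.010))
```

```text
hole [array([ 448.8, -136.5,   64.4]), array([1219.5, 1219.5])]
head top NW(far,+y) [ 666.3 -539.3   38.8] near+y [ 625.1 -544.6   38.6]
ram top +y near/far [ 393.7 -593.1   12.2]
plain [ 437.2 -148.    46. ] 40.6
mid [ 490.4 -178.1   46. ] 38.8
tapbeg [ 529.8 -198.8   46. ] 41.6
taper end [ 566.6 -217.2   46. ]
head [[637.3, -520.3], [653.1, -604.2], [620.3, -607.7], [601.4, -525.0]]
ram [[418.8, -566.2], [432.3, -639.1], [418.5, -640.9], [404.0, -568.0]]
sadF [[584.1, -554.3], [597.2, -617.4]]
sadR [[500.3, -568.2], [515.4, -632.0]]
base [[393.5, -580.9], [608.1, -637.9], [437.7, -664.8]]
```

The extruder crop's x offset of 410 was left out, so I'm redoing that part. The tube's hole agrees across the two views to 1.2 mm.

Run:
```python
from h import *
t=load('top0');s=load('side0')
B=lambda x,y:((x-410+.5)/3.87-.5+290,(y+.5)/3.87-.5+140)
S=lambda x,y:((x+.5)/2.4-.5+210,(y-300+.5)/2.4-.5+140)
f=lambda a:np.round(np.array(a)*1e3,1)
for n,a,b in[('head far+y',(485,72),(42,346)),('near+y',(497,138),(83,346)),('ram',(585,508),(308,360))]:
    x,r=tri(t,B(*a),s,S(*b));print(n,f(x),np.round(r,1))
Z=lambda L,z:np.array([onz(t,*B(*p),z) for p in L])[:,:2]
H=Z([(485,72),(640,40),(650,100),(497,138)],.096);R=Z([(580,480),(715,452),(720,478),(585,508)],.079)
F=Z([(518,185),(628,160)],.041);G=Z([(550,332),(662,303)],.041)
P=np.array([H.mean(0),F.mean(0),G.mean(0),R.mean(0)])
for n,q in zip('HFGR',P):print(n,f(q))
print('widths',f([np.linalg.norm(H[0]-H[1]),np.linalg.norm(H[2]-H[3]),np.linalg.norm(F[0]-F[1]),np.linalg.norm(G[0]-G[1])]))
v,u,_,_=[float(k[0]) for k in cv2.fitLine((P*1e3).astype(np.float32),cv2.DIST_L2,0,.01,.01)][:4] if 0 else [0]*4
l=cv2.fitLine((P*1e3).astype(np.float32),cv2.DIST_L2,0,.01,.01).ravel();d=l[:2]*np.sign(l[0]);n=np.array([-d[1],d[0]])
print('axis',d,np.degrees(np.arctan2(d[1],d[0])),'resid',(P*1e3-l[2:])@n,'along',(P*1e3-l[2:])@d,'p0',l[2:])
face=(H[2]+H[3])/2*1e3; print('face along',(face-l[2:])@d,'cradle via face',l[2:]+d*((face-l[2:])@d-63),'via saddles',f((F.mean(0)+G.mean(0))/2))
```

```text
head far+y [ 640.9 -298.5  126.1] [6. 6.]
near+y [ 606.3 -304.1  125.1] [6. 6.]
ram [ 411.5 -346.9  102. ] [2.2 2.2]
H [ 632.3 -345.1]
F [ 595.2 -353.3]
G [ 512.3 -369.4]
R [ 422.6 -384.7]
widths [85.  84.4 64.2 65.4]
axis [0.9827497  0.18494068] 10.657674 resid [ 0.71517361 -0.39377005 -0.91767053  0.59618814] along [  93.43906387   55.47502008  -28.93632198 -119.97772244] p0 [ 540.60913 -363.12408]
face along 76.12211641206336 cradle via face [ 553.50488683 -360.69727133] via saddles [ 553.8 -361.3]
```

The extruder axis is at 10.66° and the cradle at about (0.5535, -0.361), with the picks agreeing to about 1 mm. The tube's centre is about (0.5005, -0.182) and its plain end points at 151.5°. I'll grasp 12 mm from the middle towards the plain end, at (0.490, -0.1765). First, the approach at height.

```bash
python3 -m inch '[{"slide":[0.02,-0.03,0.02],"yaw":-0.01},{"slide":[0.03,-0.07,0.03],"yaw":-0.02},{"slide":[0.045,-0.11,0.03],"yaw":-0.03},{"slide":[0.06,-0.15,0.03],"yaw":-0.04},{"slide":[0.075,-0.19,0.03],"yaw":-0.05},{"slide":[0.09,-0.23,0.03],"yaw":-0.06},{"slide":[0.105,-0.27,0.03],"yaw":-0.07},{"slide":[0.12,-0.31,0.03],"yaw":-0.08},{"slide":[0.135,-0.35,0.03],"yaw":-0.09},{"slide":[0.15,-0.39,0.03],"yaw":-0.1},{"slide":[0.165,-0.43,0.03],"yaw":-0.11},{"slide":[0.18,-0.47,0.03],"yaw":-0.12},{"slide":[0.195,-0.51,0.03],"yaw":-0.13},{"slide":[0.21,-0.55,0.03],"yaw":-0.13},{"slide":[0.225,-0.59,0.03],"yaw":-0.13},{"slide":[0.24,-0.63,0.03],"yaw":-0.13},{"slide":[0.255,-0.67,0.03],"yaw":-0.13},{"slide":[0.265,-0.71,0.03],"yaw":-0.13},{"slide":[0.265,-0.745,0.01],"yaw":-0.13},{"slide":[0.265,-0.76,-0.02],"yaw":-0.13}]' 0 60
python3 - <<'E'
from h import *
o=get_obs();print(o['clock'],o['position'],2*np.degrees(np.arctan2(o['ee_rot'][1],o['ee_rot'][0])),o['joint_pos'])
t=load('top0');s=load('side0')
B=lambda x,y:((x-410+.5)/3.87-.5+290,(y+.5)/3.87-.5+140)
S=lambda x,y:((x+.5)/2.4-.5+210,(y-300+.5)/2.4-.5+140)
for a,b in[((640,40),(42,346)),((650,100),(83,346))]:print(tri(t,B(*a),s,S(*b)))
E
```

```text
clock: 1.77
position: [0.4915, -0.1801, 0.2011]
ee_rot: [0.248, 0.969, -0.0, 0.003]
ft_force: [1.6, 1.5, 0.4]
grip_width: 1.002
grasp_force: 0.0
1.7667 [ 0.49152996 -0.18014165  0.20114606] 151.32992940607468 [-0.45552514  0.12013501  0.78383592  1.79089081 -0.08895605  1.25974407
  1.42181678]
(array([ 0.65833498, -0.38437969,  0.0964441 ]), [np.float64(1.0448702036540922), np.float64(1.0448702036540873)])
(array([ 0.62292251, -0.38867843,  0.09627447]), [np.float64(1.6114425193760014), np.float64(1.6114425193758952)])
```

The two views give 0.096 m for the head's height, matching the text. Now I descend and settle.

```bash
python3 -m inch '[{"slide":[0,0,-0.03]},{"slide":[0,0,-0.06]},{"slide":[0,0,-0.08]},{"slide":[0,0,-0.08]},{"slide":[0,0,-0.08]}]'
python3 - <<'E'
from h import *
c=snap('side','side1');b=snap('top','top1')
A=np.zeros((600,800,3),np.uint8)
A[:450,:440]=cv2.resize(c['frame'][120:270,223:370],(440,450));A[:450,445:795]=cv2.resize(b['frame'][150:280,210:311],(350,450))
cv2.imwrite('pics/z1.png',A[:450,:,::-1])
E
```

```text
invalid input
```

View pics/z1.png

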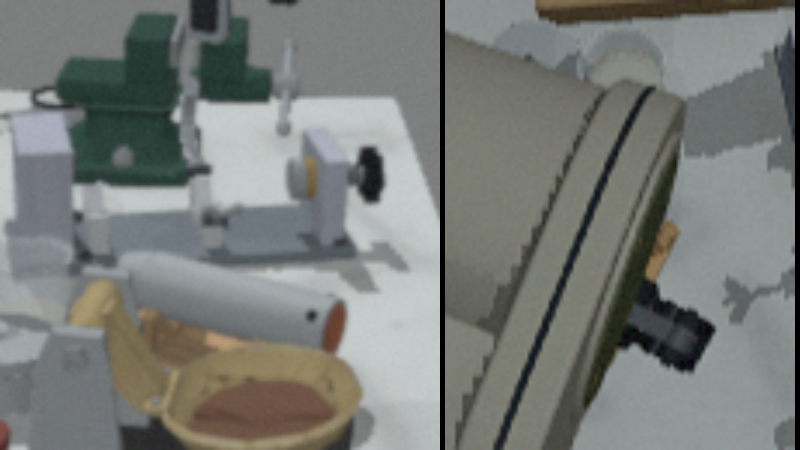

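The call was refused because every row needs a "yaw". The views show the gripper still above the tube, which hasn't moved. I'm resending with yaw.

```bash
python3 -m inch '[{"slide":[0,0,-0.03],"yaw":0},{"slide":[0,0,-0.06],"yaw":0},{"slide":[0,0,-0.09],"yaw":0},{"slide":[0,0,-0.09],"yaw":0},{"slide":[0,0,-0.09],"yaw":0}]'
python3 - <<'E'
from h import *
c=snap('side','side1');b=snap('top','top1')
A=np.zeros((600,800,3),np.uint8)
A[:450,:440]=cv2.resize(c['frame'][120:270,223:370],(440,450));A[:450,445:795]=cv2.resize(b['frame'][150:280,210:311],(350,450))
cv2.imwrite('pics/z2.png',A[:450,:,::-1])
E
```

```text
clock: 2.28
position: [0.4889, -0.1749, 0.1083]
ee_rot: [0.246, 0.969, -0.0, -0.001]
ft_force: [0.6, -0.0, 1.2]
grip_width: 0.999
grasp_force: 0.0
```

View pics/z2.png

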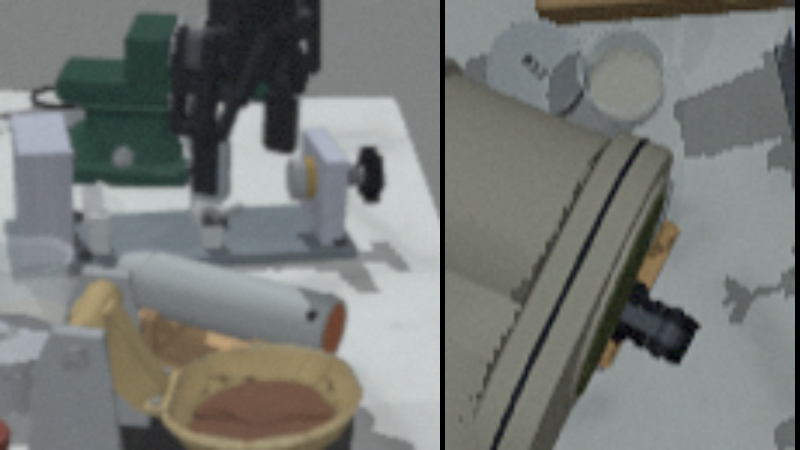

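The fingers straddle the tube, with tips at about (207,190) and (280,145). I'll descend the last 70 mm, watching the force.

```bash
python3 -m inch '[{"slide":[0,-0.001,-0.03],"yaw":0},{"slide":[0,-0.001,-0.05],"yaw":0},{"slide":[0,-0.001,-0.06],"yaw":0},{"slide":[0,-0.001,-0.07],"yaw":0},{"slide":[0,-0.001,-0.07],"yaw":0},{"slide":[0,-0.001,-0.07],"yaw":0}]'
```

```text
clock: 2.88
position: [0.4903, -0.1766, 0.0395]
ee_rot: [0.246, 0.969, 0.0, 0.0]
ft_force: [-0.1, -0.3, 0.8]
grip_width: 1.0
grasp_force: 0.0
```

Clear of contact. Now close.

```bash
python3 -m inch '[{"slide":[0,0,0],"yaw":0},{"slide":[0,0,0],"yaw":0},{"slide":[0,0,0],"yaw":0},{"slide":[0,0,0],"yaw":0},{"slide":[0,0,0],"yaw":0},{"slide":[0,0,0],"yaw":0},{"slide":[0,0,0],"yaw":0},{"slide":[0,0,0],"yaw":0},{"slide":[0,0,0],"yaw":0},{"slide":[0,0,0],"yaw":0},{"slide":[0,0,0],"yaw":0},{"slide":[0,0,0],"yaw":0}]' 255 60
```

```text
clock: 3.88
position: [0.4896, -0.1774, 0.0395]
ee_rot: [0.247, 0.969, -0.0, 0.0]
ft_force: [-4.4, -2.1, 12.3]
grip_width: 0.392
grasp_force: 55.0
```

The width reads 0.39 and the upward force is 12 N. I'll look before lifting.

Run:
```python
from h import *
c=snap('side','side2');o=get_obs();print(o['grip_width'],o['grasp_force'],o['ft_force'],o['position'])
cv2.imwrite('pics/z3.png',cv2.resize(c['frame'][140:270,223:373],(690,598),interpolation=cv2.INTER_CUBIC)[:,:,::-1])
```

```text
0.39414687800166626 55.02464711666107 [-5.69387939 -0.7546107  11.579585  ] [ 0.48958282 -0.17741182  0.03952009]
```

View pics/z3.png

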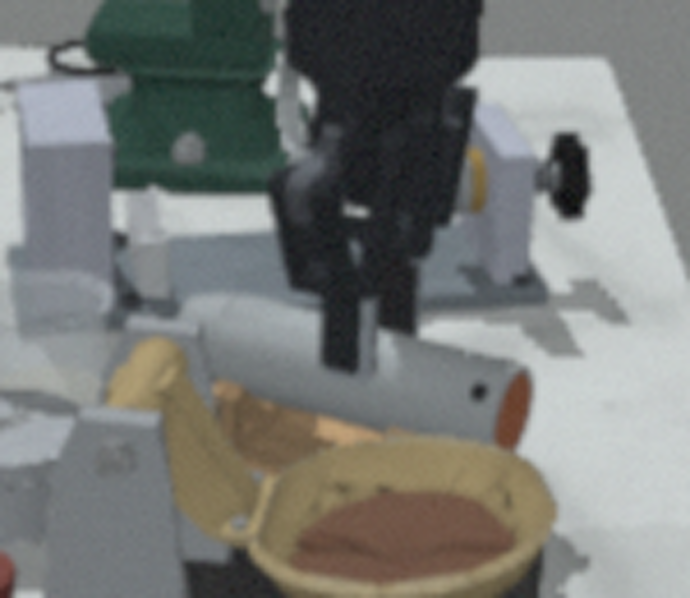

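Run:
```python
from h import *
c=load('side2')
for y in(-.16,-.15):
    o,d=ray(c,223+345/4.6,140+370/4.6);print(o+d*(y-o[1])/d[1])
for z in (.028,.04,.046,.05):print(z,proj(c,[.502,-.155,z]))
```

```text
[ 0.50051495 -0.16        0.05976812]
[ 0.50071266 -0.15        0.06487553]
0.028 [296.76462234 236.84607066]
0.04 [296.92977027 231.16625365]
0.046 [297.01308648 228.30081772]
0.05 [297.06890856 226.38096843]
```

Run:
```python
from h import *
c=load('side1')
print(proj(c,[.513,-.131,.110]),proj(c,[.508,-.14,.110]),proj(c,[.513,-.131,.130]))
import workcell;print([ (k,getattr(workcell,k)) for k in dir(workcell) if 'tip' in k.lower()])
o=get_obs();print(o['joint_pos'],o['tau'].round(1))
```

```text
[291.69082927 202.1398696 ] [294.56919543 200.05080697] [291.93250011 191.5879315 ]
[('tip_reach', 0.011)]
[-0.36542054  0.34401245  0.72477793  1.95767459 -0.28004381  0.94053245
  1.56960645] [ -1.5 -39.9   6.4 -29.8  -1.1  -1.4  -0.1]
```

The camera shows the fingertips about 24 mm higher than nominal: tips at z≈0.058, where a chord of 33 mm fits a contact 13 mm above the axis. I'll open, go 25 mm lower and regrip.

```bash
python3 -m inch '[{"slide":[0,0,0],"yaw":0},{"slide":[0,0,0],"yaw":0},{"slide":[0,0,0],"yaw":0},{"slide":[0,0,0],"yaw":0},{"slide":[0,0,0],"yaw":0},{"slide":[0,0,0],"yaw":0},{"slide":[0,0,-0.006],"yaw":0},{"slide":[0,0,-0.012],"yaw":0},{"slide":[0,0,-0.018],"yaw":0},{"slide":[0,0,-0.024],"yaw":0},{"slide":[0,0,-0.024],"yaw":0},{"slide":[0,0,-0.024],"yaw":0}]' 0 60
python3 - <<'E'
from h import *
c=snap('side','side3')
cv2.imwrite('pics/z4.png',cv2.resize(c['frame'][140:270,223:373],(690,598),interpolation=cv2.INTER_CUBIC)[:,:,::-1])
E
```

```text
clock: 4.93
position: [0.4892, -0.1765, 0.014]
ee_rot: [0.246, 0.969, -0.0, -0.001]
ft_force: [0.7, -0.4, 0.6]
grip_width: 0.996
grasp_force: 0.0
```

View pics/z4.png

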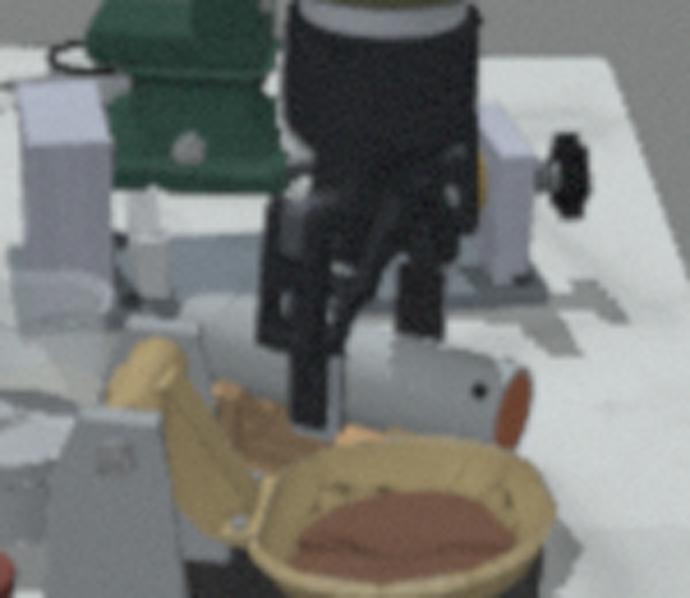

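The tip at (310,428) now reaches the tube's lower side, with no contact. Closing again.

```bash
python3 -m inch '[{"slide":[0,0,0],"yaw":0},{"slide":[0,0,0],"yaw":0},{"slide":[0,0,0],"yaw":0},{"slide":[0,0,0],"yaw":0},{"slide":[0,0,0],"yaw":0},{"slide":[0,0,0],"yaw":0},{"slide":[0,0,0],"yaw":0},{"slide":[0,0,0],"yaw":0},{"slide":[0,0,0],"yaw":0},{"slide":[0,0,0],"yaw":0}]' 255 80
```

```text
clock: 5.82
position: [0.4894, -0.1773, 0.0152]
ee_rot: [0.247, 0.969, -0.0, 0.0]
ft_force: [-4.9, -1.7, 9.5]
grip_width: 0.466
grasp_force: 79.4
```

Gripped firmly. Now lift.

```bash
python3 -m inch '[{"slide":[0,0,0.01],"yaw":0},{"slide":[0,0,0.03],"yaw":0},{"slide":[0,0,0.06],"yaw":0},{"slide":[0,0,0.09],"yaw":0},{"slide":[0,0,0.12],"yaw":0},{"slide":[0,0,0.15],"yaw":0},{"slide":[0,0,0.15],"yaw":0},{"slide":[0,0,0.15],"yaw":0}]' && python3 -m inch '[{"slide":[0.002,-0.009,0],"yaw":-0.12},{"slide":[0.005,-0.018,0],"yaw":-0.24},{"slide":[0.008,-0.027,0],"yaw":-0.36},{"slide":[0.011,-0.036,0],"yaw":-0.48},{"slide":[0.014,-0.045,0],"yaw":-0.6},{"slide":[0.017,-0.054,0],"yaw":-0.72},{"slide":[0.02,-0.063,0],"yaw":-0.84},{"slide":[0.023,-0.072,0],"yaw":-0.96},{"slide":[0.026,-0.081,0],"yaw":-1.08},{"slide":[0.029,-0.09,0],"yaw":-1.2},{"slide":[0.032,-0.1,0],"yaw":-1.32},{"slide":[0.035,-0.11,0],"yaw":-1.44},{"slide":[0.038,-0.12,0],"yaw":-1.56},{"slide":[0.041,-0.13,0],"yaw":-1.68},{"slide":[0.044,-0.14,0],"yaw":-1.8},{"slide":[0.047,-0.15,0],"yaw":-1.92},{"slide":[0.05,-0.16,0],"yaw":-2.04},{"slide":[0.052,-0.17,0],"yaw":-2.16},{"slide":[0.054,-0.18,0],"yaw":-2.28},{"slide":[0.054,-0.1845,0],"yaw":-2.4}]' && python3 -m inch '[{"slide":[0,0,0],"yaw":-0.057},{"slide":[0,0,0],"yaw":-0.057},{"slide":[0,0,0],"yaw":-0.057},{"slide":[0,0,0],"yaw":-0.057},{"slide":[0,0,0],"yaw":-0.057}]'
python3 - <<'E'
from h import *
o=get_obs();print(np.degrees(2*np.arctan2(o['ee_rot'][1],o['ee_rot'][0])),o['joint_pos'].round(2))
c=snap('side','side4');b=snap('top','top4')
A=np.zeros((600,800,3),np.uint8)
A[:510,:460]=cv2.resize(c['frame'][60:230,220:373],(460,510));A[:600,465:795]=cv2.resize(b['frame'][110:310,280:390],(330,600))
cv2.imwrite('pics/z5.png',A[:,:,::-1])
E
```

```text
clock: 6.48
position: [0.4903, -0.1764, 0.1659]
ee_rot: [0.246, 0.969, 0.001, 0.001]
ft_force: [-0.3, -0.5, -4.9]
grip_width: 0.471
grasp_force: 81.9
clock: 8.15
position: [0.5428, -0.3616, 0.1625]
ee_rot: [0.993, 0.118, -0.001, -0.0]
ft_force: [-0.9, -0.3, -4.8]
grip_width: 0.467
grasp_force: 81.8
clock: 8.57
position: [0.5436, -0.3605, 0.1641]
ee_rot: [0.996, 0.094, -0.0, -0.0]
ft_force: [-0.5, 0.4, -3.6]
grip_width: 0.468
grasp_force: 81.8
10.810049951145684 [-0.24  0.7   1.17  1.5  -0.65  1.38 -0.41]
```

View pics/z5.png

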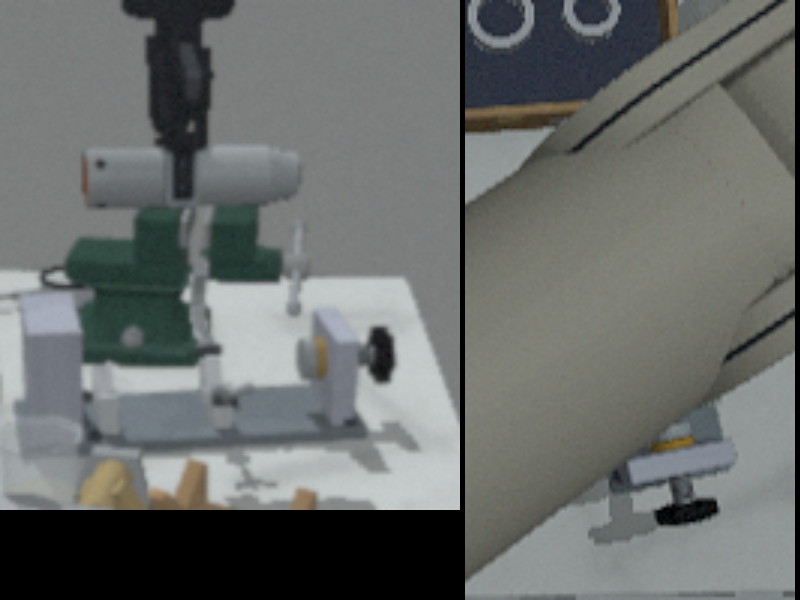

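The tube hangs level with its plain end towards the head. Plain face centre is about (87,178), the taper end about (299,173), and the finger at x≈182. I'll intersect those rays with the vertical plane through the tool to get the offset and axis height.

Run:
```python
from h import *
c=load('side4');p=get_obs()['position'];a=np.radians(10.8);d=np.array([np.cos(a),np.sin(a),0]);n=np.array([-d[1],d[0],0])
R=[]
for u,v in[(87,178),(299,173),(100,163),(182,200)]:
    o,r=ray(c,220+(u+.5)/3-.5,60+(v+.5)/3-.5);off=n*(.019 if u in(100,182) else 0)
    x=o+r*(n@(p+off-o))/(n@r);print(u,((x-p)@d*1e3).round(1),((x-p)[2]*1e3).round(1))
cr=np.array([.5535,-.361]);print('tcp along/lat vs cradle',(p[:2]-cr)@d[:2]*1e3,(p[:2]-cr)@n[:2]*1e3,p)
```

```text
87 63.4 33.7
299 -88.1 33.0
100 56.1 48.8
182 -0.6 21.3
tcp along/lat vs cradle -9.587012484530684 2.1366661150038495 [ 0.54368243 -0.36069761  0.16447442]
```

The offset is +12.4 mm as planned and the axis is 31–33 mm above the TCP. I'll correct 2 mm sideways and descend to just above the saddles.

```bash
python3 -m inch '[{"slide":[0,-0.002,-0.02],"yaw":0},{"slide":[0,-0.002,-0.05],"yaw":0},{"slide":[0,-0.002,-0.08],"yaw":0},{"slide":[0,-0.002,-0.1],"yaw":0},{"slide":[0,-0.002,-0.12],"yaw":0},{"slide":[0,-0.002,-0.13],"yaw":0},{"slide":[0,-0.002,-0.13],"yaw":0},{"slide":[0,-0.002,-0.13],"yaw":0},{"slide":[0,-0.002,-0.13],"yaw":0}]'
python3 - <<'E'
from h import *
p=get_obs()['position'];a=np.radians(10.66);d=np.array([np.cos(a),np.sin(a)]);n=np.array([-d[1],d[0]]);cr=np.array([.5535,-.361]);print((p[:2]-cr)@d*1e3,(p[:2]-cr)@n*1e3,p)
c=snap('side','side5')
cv2.imwrite('pics/z6.png',cv2.resize(c['frame'][110:210,210:360],(795,530),interpolation=cv2.INTER_CUBIC)[:,:,::-1])
E
```

```text
clock: 9.42
position: [0.5443, -0.3636, 0.0361]
ee_rot: [0.996, 0.093, 0.001, 0.001]
ft_force: [-0.2, -0.2, -4.6]
grip_width: 0.467
grasp_force: 81.7
-9.532294429744637 -0.8151048593289543 [ 0.54428299 -0.36356433  0.03607426]
```

View pics/z6.png

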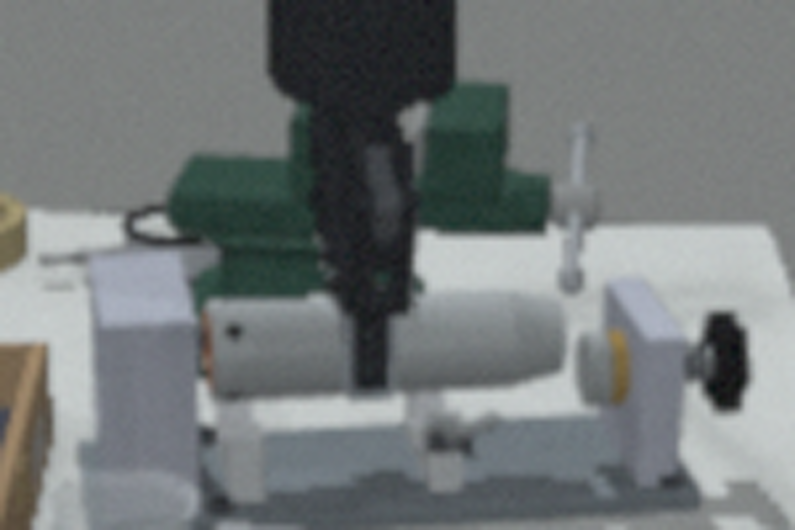

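The tube is just above the saddles, with gaps at both the head (205) and the ram (565 to 580). Lowering gently.

```bash
python3 -m inch '[{"slide":[0,0.001,-0.003],"yaw":0},{"slide":[0,0.001,-0.006],"yaw":0},{"slide":[0,0.001,-0.009],"yaw":0},{"slide":[0,0.001,-0.012],"yaw":0},{"slide":[0,0.001,-0.012],"yaw":0},{"slide":[0,0.001,-0.012],"yaw":0}]'
python3 -m inch '[{"slide":[0,0,-0.001],"yaw":0},{"slide":[0,0,-0.002],"yaw":0},{"slide":[0,0,-0.003],"yaw":0},{"slide":[0,0,-0.003],"yaw":0},{"slide":[0,0,-0.003],"yaw":0}]'
```

```text
clock: 9.97
position: [0.5436, -0.3621, 0.0225]
ee_rot: [0.996, 0.093, -0.0, 0.0]
ft_force: [-0.1, -0.4, -3.5]
grip_width: 0.467
grasp_force: 81.7
clock: 10.38
position: [0.5442, -0.3636, 0.0207]
ee_rot: [0.996, 0.093, 0.001, 0.002]
ft_force: [1.4, -5.3, 3.9]
grip_width: 0.466
grasp_force: 82.6
```

Contact came on the +y flank. I'll ease over by 1.5 mm and down, and check.

```bash
python3 -m inch '[{"slide":[0,-0.001,-0.0005],"yaw":0},{"slide":[0,-0.0015,-0.001],"yaw":0},{"slide":[0,-0.0015,-0.001],"yaw":0},{"slide":[0,-0.0015,-0.001],"yaw":0}]'
```

```text
clock: 10.72
position: [0.5442, -0.3647, 0.0195]
ee_rot: [0.996, 0.093, 0.001, 0.001]
ft_force: [0.9, -5.8, 4.9]
grip_width: 0.469
grasp_force: 82.7
```

```bash
python3 -m inch '[{"slide":[0,-0.001,-0.0005],"yaw":0},{"slide":[0,-0.002,-0.001],"yaw":0},{"slide":[0,-0.002,-0.001],"yaw":0},{"slide":[0,-0.002,-0.001],"yaw":0}]'
```

```text
clock: 11.05
position: [0.5443, -0.3648, 0.0193]
ee_rot: [0.996, 0.093, 0.001, -0.001]
ft_force: [-3.7, 6.3, 19.0]
grip_width: 0.47
grasp_force: 84.4
```

It's seated in the V, with both flanks touching. I'll back off the preload, release so it self-aligns, and regrip.

```bash
python3 -m inch '[{"slide":[0,0.001,0.001],"yaw":0},{"slide":[0,0.001,0.001],"yaw":0},{"slide":[0,0.001,0.001],"yaw":0}]'
python3 -m inch '[{"slide":[0,0,0],"yaw":0},{"slide":[0,0,0],"yaw":0},{"slide":[0,0,0],"yaw":0},{"slide":[0,0,0],"yaw":0},{"slide":[0,0,0],"yaw":0}]' 100 60
python3 -m inch '[{"slide":[0,0,0],"yaw":0},{"slide":[0,0,0],"yaw":0},{"slide":[0,0,0],"yaw":0},{"slide":[0,0,0],"yaw":0},{"slide":[0,0,0],"yaw":0},{"slide":[0,0,0],"yaw":0},{"slide":[0,0,0],"yaw":0},{"slide":[0,0,0],"yaw":0}]' 255 70
```

```text
clock: 11.3
position: [0.5443, -0.3648, 0.0195]
ee_rot: [0.996, 0.093, 0.001, 0.0]
ft_force: [-0.1, -2.1, 8.9]
grip_width: 0.464
grasp_force: 82.9
clock: 11.72
position: [0.5435, -0.3641, 0.0182]
ee_rot: [0.996, 0.093, -0.0, -0.0]
ft_force: [0.2, -0.1, 0.7]
grip_width: 0.609
grasp_force: 0.0
clock: 12.38
position: [0.5437, -0.3649, 0.0188]
ee_rot: [0.996, 0.093, 0.0, 0.0]
ft_force: [0.8, -3.4, 2.6]
grip_width: 0.468
grasp_force: 70.6
```

Nearly centred. I'll trim 1 mm in -y and start sliding along (0.983, 0.185), checking as the tube enters the mouth.

```bash
python3 -m inch '[{"slide":[0,-0.001,0.0005],"yaw":0},{"slide":[0.002,-0.0006,0.0005],"yaw":0},{"slide":[0.004,-0.0003,0.0005],"yaw":0},{"slide":[0.006,0.0001,0.0005],"yaw":0},{"slide":[0.008,0.0005,0.0005],"yaw":0},{"slide":[0.008,0.0005,0.0005],"yaw":0}]'
python3 -m inch '[{"slide":[0.002,0.0004,0],"yaw":0},{"slide":[0.004,0.0008,0],"yaw":0},{"slide":[0.006,0.0011,0],"yaw":0},{"slide":[0.006,0.0011,0],"yaw":0}]'
```

```text
clock: 12.88
position: [0.5522, -0.3633, 0.0188]
ee_rot: [0.996, 0.094, 0.0, -0.0]
ft_force: [-1.0, 1.4, 3.1]
grip_width: 0.469
grasp_force: 70.7
clock: 13.22
position: [0.5583, -0.3622, 0.0188]
ee_rot: [0.996, 0.094, 0.0, -0.0]
ft_force: [-0.6, 3.6, 1.3]
grip_width: 0.469
grasp_force: 70.7
```

It's in the socket with no snag. Trim +y slightly and continue.

```bash
python3 -m inch '[{"slide":[0.002,0.001,0],"yaw":0},{"slide":[0.004,0.0014,0],"yaw":0},{"slide":[0.004,0.0014,0],"yaw":0},{"slide":[0.004,0.0014,0],"yaw":0}]'
python3 -m inch '[{"slide":[0.001,0.0002,0],"yaw":0},{"slide":[0.002,0.0004,0],"yaw":0},{"slide":[0.002,0.0004,0],"yaw":0},{"slide":[0.002,0.0004,0],"yaw":0}]'
```

```text
clock: 13.55
position: [0.5622, -0.3614, 0.019]
ee_rot: [0.996, 0.093, 0.0, 0.0]
ft_force: [1.0, -0.9, -2.1]
grip_width: 0.467
grasp_force: 70.7
clock: 13.88
position: [0.5638, -0.3611, 0.019]
ee_rot: [0.996, 0.093, 0.0, 0.0]
ft_force: [0.1, 0.3, -3.7]
grip_width: 0.472
grasp_force: 70.8
```

```bash
python3 -m inch '[{"slide":[0.001,0.0002,0],"yaw":0},{"slide":[0.002,0.0004,0],"yaw":0},{"slide":[0.002,0.0004,0],"yaw":0},{"slide":[0.002,0.0004,0],"yaw":0}]'
python3 -m inch '[{"slide":[0.001,0.0002,0],"yaw":0},{"slide":[0.002,0.0004,0],"yaw":0},{"slide":[0.002,0.0004,0],"yaw":0},{"slide":[0.002,0.0004,0],"yaw":0}]'
```

```text
clock: 14.22
position: [0.5651, -0.3609, 0.019]
ee_rot: [0.996, 0.093, -0.0, 0.0]
ft_force: [-4.3, -1.3, -2.1]
grip_width: 0.471
grasp_force: 70.8
clock: 14.55
position: [0.5664, -0.3606, 0.019]
ee_rot: [0.996, 0.093, -0.001, -0.0]
ft_force: [-6.8, -0.2, -0.6]
grip_width: 0.464
grasp_force: 70.8
```

Rubber contact, at about 7 N now. Building up to 12–13 N.

```bash
python3 -m inch '[{"slide":[0.001,0.0002,0],"yaw":0},{"slide":[0.002,0.0004,0],"yaw":0},{"slide":[0.0025,0.0005,0],"yaw":0},{"slide":[0.0025,0.0005,0],"yaw":0},{"slide":[0.0025,0.0005,0],"yaw":0},{"slide":[0.0025,0.0005,0],"yaw":0}]'
```

```text
clock: 15.05
position: [0.5676, -0.3604, 0.0189]
ee_rot: [0.996, 0.092, -0.002, -0.0]
ft_force: [-12.6, 1.1, 2.2]
grip_width: 0.468
grasp_force: 71.2
```

About 12.2 N along the axis, and the roughly 4 mm of compression agrees. Holding for more than 3 s, with a look at the end.

```bash
for i in 1 2 3; do python3 -m inch '[{"slide":[0,0,0],"yaw":0},{"slide":[0,0,0],"yaw":0},{"slide":[0,0,0],"yaw":0},{"slide":[0,0,0],"yaw":0},{"slide":[0,0,0],"yaw":0},{"slide":[0,0,0],"yaw":0},{"slide":[0,0,0],"yaw":0},{"slide":[0,0,0],"yaw":0},{"slide":[0,0,0],"yaw":0},{"slide":[0,0,0],"yaw":0},{"slide":[0,0,0],"yaw":0},{"slide":[0,0,0],"yaw":0},{"slide":[0,0,0],"yaw":0},{"slide":[0,0,0],"yaw":0},{"slide":[0,0,0],"yaw":0},{"slide":[0,0,0],"yaw":0}]' | grep -E 'clock|force|posi'; done
python3 - <<'E'
from h import *
c=snap('side','side6')
cv2.imwrite('pics/z7.png',cv2.resize(c['frame'][110:260,190:370],(720,600),interpolation=cv2.INTER_CUBIC)[:,:,::-1])
E
```

```text
clock: 16.38
position: [0.5676, -0.3604, 0.0189]
ft_force: [-11.9, 1.0, 2.2]
grasp_force: 71.2
clock: 17.72
position: [0.5676, -0.3604, 0.0189]
ft_force: [-12.0, 1.0, 2.2]
grasp_force: 71.2
clock: 19.05
position: [0.5676, -0.3603, 0.0189]
ft_force: [-12.2, 0.9, 2.3]
grasp_force: 71.2
```

View pics/z7.png

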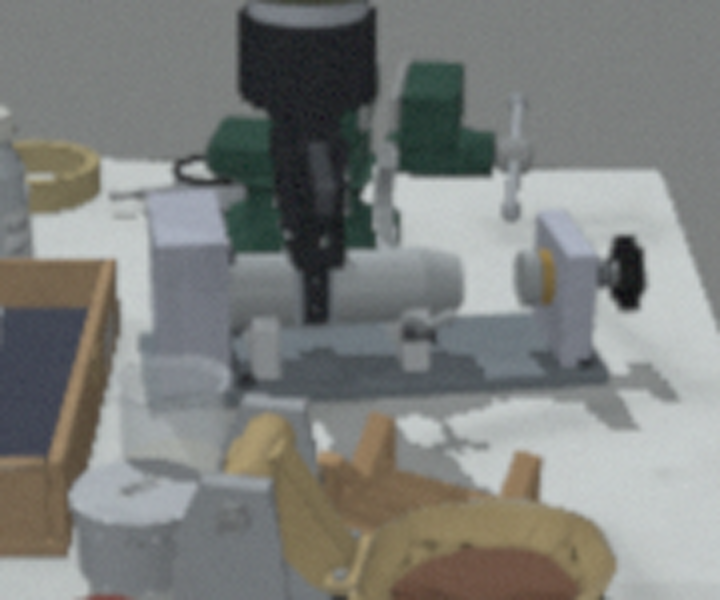

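The tube lies in the saddles at about (350,290), with its plain end inside the head at x≈232 and the tapered end facing the ram. The force has held at 12 N for 4 s, and the tin and beaker stand where they were. Handing in.

```bash
python3 -c "
from workcell import *
print(hand_in())"
```

```text
the job is handed in; nothing more can be done
None
```

The tube lies in the cradle with its plain end in the socket, still gripped and pressed on the rubber ring at a steady 12 N (held 4 s); the job was handed in at about 19 s on the robot's clock, with the tin, beaker and stopper untouched.

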